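# Load a soil specimen with two ring weights in size order

### The job

Load the specimen in the round dish by threading two ring weights onto its upright stem: first the widest, the bare steel ring, all the way down flat on the load plate, then the narrowest, the brass ring, flat on top of the steel one. Lower each ring all the way down before letting go of it, do not drop it down the stem. The blue ring is not needed for this test: leave it where it is.

Things in the scene. Friction and masses are not known exactly. Their poses are not given: they have to be found in the camera images.
- plate_top (a point): Centre of the top face of the round steel load plate (58 mm across, horizontal, 32 mm above the bench) at the foot of the stem, the place where the first ring must lie. The dark upright stem, 10 mm in diameter, rises from this very point to 60 mm above it; its last 7 mm taper to 4 mm. Plate and stem stand on a brass cylinder 61 mm across over an aluminium dish 90 mm across and 12 mm high; all of this is fixed to the bench. z is up. Its place on the bench varies.
- ring_large: Widest ring weight: bare steel, outer diameter 66 mm, bore 26 mm, 26 mm high, about 0.55 kg, lying flat and loose on the bench. Origin: centre of its underside, on the axis of the bore; z is that axis, up. It can be gripped across its outside in any direction.
- ring_small: Narrowest ring weight: brass, outer diameter 42 mm, bore 26 mm, 26 mm high, about 0.18 kg, lying flat and loose on the bench. Origin: centre of its underside, on the axis of the bore; z is that axis, up. It can be gripped across its outside in any direction.
- ring_mid: Middle ring weight, not needed: painted blue, outer diameter 54 mm, bore 26 mm, 26 mm high, lying flat and loose on the bench; leave it there. Origin: centre of its underside. The three rings change places with one another. Also on the bench: a dark green flask rest (84 mm across, 55 mm high) and a glass beaker (72 mm across, 90 mm high), each at least 130 mm from any ring, towards the far corners of the work area.
Things that resemble listed ones, but are neither listed nor needed, are in the scene too. What is shaped like the part that bears plate_top but purple is not meant.

How it is judged:
By the outcome, as a careful person would: the job done as asked, in the order asked, and still so for the second after the job is handed in, with the robot touching nothing.
It also fails if it takes over 54 s, if anything falls off the work surface, if the arm or the gripper's body presses on something with over 40 N, if the wrist force passes 120 N, or if a joint passes its speed limit or range.

### The arm

A 7-joint arm with a two-finger parallel gripper is mounted at the origin on the work surface. World frame = base frame: x ahead of the robot, y to its left, z up, the work surface at z = 0. Lengths are in m, angles in rad, forces in N, time in s.
With the tool pointing down it reaches from about 0.425 to 0.925 m from the base axis. Payload 6.8 kg.
Tool frame: the origin (TCP) lies at the very end of the fingers, on their centre line; the grasp point (between the pads) lies 19 mm behind it; z points along the fingers, y is the direction in which the jaws open and shut (so a half turn about z gives the same grasp; the last joint's range is limited). The gripper opens to 85 mm and grips with 20 to 120 N. Pads are 22 mm wide; open, the fingers measure 114 mm over their backs; the gripper's body (76 mm by 85 mm) begins 54 mm behind the grasp point. The pads swing forward as they close: fully open they stand 13 mm farther back than shut.
Start: joints at [-1.33, 0.477, 0.022, 1.555, -0.011, 1.109, -0.083], TCP at [0.231, 0.634, 0.231] pointing down, gripper open.
Joint ranges: [-2.96, 2.96], [-0.34, 2.1], [-1.41, 1.46], [0.24, 2.44], [-1.37, 4.51], [0.17, 1.92], [-2.96, 2.96]. Speed limits (rad/s): [2.39, 2.39, 3.14, 3.14, 3.14, 3.14, 3.14].

### API

Orientations are given as a unit quaternion [w, x, y, z].
In Python, from station import bot gives the robot as it stands.
- The arm moves only by the tool move_arm, never from a script. Its argument "commands" is text: rows parted by semicolons, each of 7 numbers parted by spaces: the opening, from 0 (shut) to 1 (fully open), then the shift along the tool's x, y, z in cm, then the turn, a rotation vector about the tool's x, y, z in degrees. In form: gripper tx ty tz rx ry rz; .... A call has 1 to 12 rows; each row shifts and turns the commanded pose from where the row before left it, along the tool's axes as they then stand; what a row does not reach is not made up. A row lasts 1/12 s, in which the tool goes at most 41.7 mm and 7.16 degrees, less where a joint would pass 70% of its speed; a pose out of reach is approached as far as the arm can. A call with a gripper value outside its range is refused whole. The fingers move at their own pace and stop on an object; "force" is the grip in N (left out, the last holds). Time passes only in rows, so rows that do not move let the fingers close. It gives the time, the measured TCP pose, the force and the opening at its end, in the units of the state.
- bot.get_obs(): the state, without advancing time (a new reading comes with each control period).
- bot.read_camera(name): name is "scene" or "top" or "wrist"; returns a dict with "img" (480x640x3 uint8, red, green, blue), "K" (3x3 intrinsics, pixels), "rvec" (rotation vector, rad) and "tvec" (3), from world to camera coordinates, as OpenCV has them; the wrist camera has in their place "hand_eye" (4x4, takes a point from camera to tool coordinates, whose origin is the TCP and whose axes are the flange's). Camera axes: x right, y down, z forward; pixel columns grow to the right and rows downward; lengths in m; the calibration is good to about 2 mm. A picture is of the moment at which its call begins: read the wrist's pose just before it. There is no depth.
- bot.hand_in(): hands the job in, once; it reports no verdict.
The state is a dict: "t": time; "q": joint angles; "joint_vel": joint speeds; "joint_torque": joint torques, N m; "eef_pos": TCP position; "tool_rot": TCP orientation; "contact_force": force on the tool from outside, world axes, zero at the start; "torque": the same for the moment, N m; "gripper_width": opening from 0.0 (shut) to 1.0 (fully open).
Only numpy, scipy, OpenCV 4.12 (cv2) and the standard library are available. Lean on these libraries where they do the work, as an engineer would, in place of code of your own. Each camera call takes 0.05 s, during which the arm holds its last target. There are 200 camera calls.

## Working session

There is one attempt and no reset: what is moved stays moved. The work goes in short steps, Python scripts to look and compute and a tool call to move; the robot and the scene stay as the last step left them, time stands still between calls to the robot, and variables do not carry over. Pictures are saved under pics/ and viewed, about 8 in all and at most 12, crops included, and the job is handed in when it is done.

Besides the shell and the picture viewer there is one more tool, called after "Call:" as a command line: name --argument value ..., lists and objects as JSON in quotes. move_arm: Moves the arm, as the interface text tells. Its arguments: {"type":"object","properties":{"commands":{"type":"string"},"force":{"type":"number"}},"required":["commands"]}

```bash
mkdir -p pics; ls
cat > h.py <<'E'
import numpy as np, cv2
from station import bot
from scipy.spatial.transform import Rotation as R
def cam(n):
    o=bot.get_obs(); c=bot.read_camera(n)
    if 'rvec' in c:
        Rm=cv2.Rodrigues(np.array(c['rvec'],float))[0]; t=np.array(c['tvec'],float).ravel()
        c['Rw']=Rm.T; c['o']=-Rm.T@t
    else:
        H=np.array(c['hand_eye']); q=o['tool_rot']; Rt=R.from_quat([q[1],q[2],q[3],q[0]]).as_matrix()
        c['Rw']=Rt@H[:3,:3]; c['o']=Rt@H[:3,3]+np.array(o['eef_pos'])
    c['obs']=o; return c
def ray(c,u,v,z):
    d=c['Rw']@np.linalg.inv(np.array(c['K']))@np.array([u,v,1.]); return c['o']+d*(z-c['o'][2])/d[2]
def proj(c,p):
    x=np.array(c['K'])@(c['Rw'].T@(np.array(p)-c['o'])); return x[:2]/x[2]
def save(c,n): cv2.imwrite('pics/'+n+'.png',c['img'][:,:,::-1])
E
python3 - <<'E'
from h import *
for n in ('top','scene'):
    c=cam(n); save(c,n+'0'); print(n,c['o'],c['Rw'][:,2])
print(bot.get_obs())
E
```

```text
pics
top [ 0.39020537 -0.00711808  0.92358052] [ 0.16435294  0.01669512 -0.9862603 ]
scene [1.16878917 0.02008014 0.79061048] [-0.64074877 -0.00500614 -0.7677343 ]
{'t': 0.1, 'q': array([-1.3301112 ,  0.47768725,  0.02231922,  1.55635104, -0.01148244,
        1.10929026, -0.08308138]), 'joint_vel': array([-0.00052047, -0.00115075, -0.00099741, -0.00188765,  0.00158108,
       -0.00230843, -0.00074246]), 'joint_torque': array([ 4.81097100e-03, -5.97766542e+01,  1.61419831e+00, -2.81951362e+01,
        1.28915504e-02,  4.99232745e-03,  6.34761449e-06]), 'eef_pos': array([0.23050562, 0.63385898, 0.23044338]), 'tool_rot': array([-7.96738681e-05,  1.73476744e-01,  9.84837638e-01, -8.00031738e-04]), 'contact_force': array([ 0.36208747,  0.80537496, -0.20635549]), 'torque': array([ 0.01449477,  0.00607562, -0.00348046]), 'gripper_width': 1.0010190196805038}
```

View pics/top0.png

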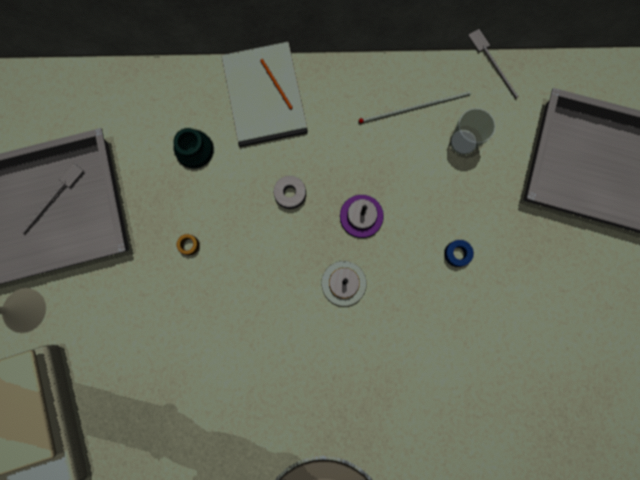

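View pics/scene0.png

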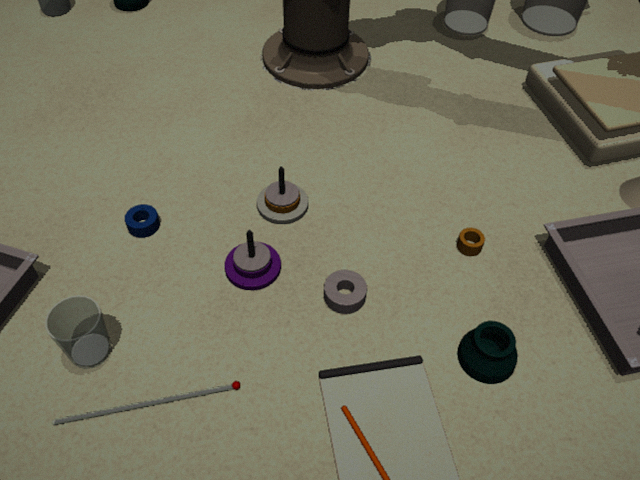

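Top view: the wanted stand (aluminium dish, stem) is at (344,284). The purple look-alike is at (362,216), the steel ring at (290,193), the brass ring at (188,245) and the blue one at (459,253). The scene view has the stand at (282,202), purple (252,262), steel (345,290), brass (470,241) and blue (142,221). I'll measure with masks and check one close crop.

```bash
cat > m.py <<'E'
from h import *
seeds={'top':dict(L=(290,193),S=(188,245),P=(344,284)),'scene':dict(L=(345,290),S=(470,241),P=(282,202))}
tiles=[]
for n in ('top','scene'):
    c=cam(n); lab=cv2.cvtColor(c['img'],cv2.COLOR_RGB2LAB).astype(float)
    for k,(u,v) in seeds[n].items():
        w=30; sub=lab[v-w:v+w,u-w:u+w]; bg=np.median(sub.reshape(-1,3),0)
        tiles.append(cv2.resize(c['img'][v-w:v+w,u-w:u+w],(260,260),interpolation=cv2.INTER_CUBIC))
        if k=='P': 
            # plate: pinkish vs dish; stem: dark
            m=((sub[:,:,1]>bg[1]+6)&(sub[:,:,0]>80)).astype(np.uint8)
            d=(sub[:,:,0]<60).astype(np.uint8); ys,xs=np.nonzero(d); print(n,'dark',len(xs),xs.min()+u-w,xs.max()+u-w,ys.min()+v-w,ys.max()+v-w)
        else: m=(sub[:,:,1]>bg[1]+6).astype(np.uint8)
        cs,_=cv2.findContours(m,cv2.RETR_EXTERNAL,cv2.CHAIN_APPROX_NONE)
        q=max(cs,key=cv2.contourArea); e=cv2.fitEllipse(cv2.convexHull(q)); ctr=np.array(e[0])+[u-w,v-w]
        for z in ((.013,.026) if k!='P' else (.032,)): print(n,k,ctr.round(1),np.round(e[1],1),z,ray(c,*ctr,z).round(4))
cv2.imwrite('pics/crop1.png',np.vstack([np.hstack(tiles[:3]),np.hstack(tiles[3:])])[:,:,::-1])
E
python3 m.py
```

```text
top L [289.4 191.9] [30.  31.2] 0.013 [0.6322 0.065  0.013 ]
top L [289.4 191.9] [30.  31.2] 0.026 [0.6288 0.064  0.026 ]
top S [187.  244.2] [20.9 21.9] 0.013 [0.526 0.272 0.013]
top S [187.  244.2] [20.9 21.9] 0.026 [0.524 0.268 0.026]
top dark 32 338 347 279 298Traceback (most recent call last):
  File "m.py", line 15, in <module>
    q=max(cs,key=cv2.contourArea); e=cv2.fitEllipse(cv2.convexHull(q)); ctr=np.array(e[0])+[u-w,v-w]
                                     ~~~~~~~~~~~~~~^^^^^^^^^^^^^^^^^^^
cv2.error: OpenCV(4.12.0) /io/opencv/modules/imgproc/src/shapedescr.cpp:361: error: (-201:Incorrect size of input array) There should be at least 5 points to fit the ellipse in function 'fitEllipseNoDirect'
```

```bash
sed -i 's/bg=np.median(sub.reshape(-1,3),0)/bg=np.median(lab.reshape(-1,3),0)/' m.py; sed -i 's/(sub\[:,:,0\]>80)/(sub[:,:,2]<bg[2]+20)/' m.py; python3 m.py
```

```text
top L [289.3 191.8] [30.3 31.1] 0.013 [0.6324 0.0652 0.013 ]
top L [289.3 191.8] [30.3 31.1] 0.026 [0.629  0.0641 0.026 ]
top S [186.9 244.1] [20.8 21.7] 0.013 [0.5262 0.2723 0.013 ]
top S [186.9 244.1] [20.8 21.7] 0.026 [0.5242 0.2683 0.026 ]
top dark 34 338 347 279 298
top P [343.7 283.3] [28.4 29.9] 0.032 [ 0.4434 -0.0423  0.032 ]
scene L [350.1 300.6] [ 6.6 20.7] 0.013 [0.6511 0.07   0.013 ]
scene L [350.1 300.6] [ 6.6 20.7] 0.026 [0.6597 0.0691 0.026 ]
scene S [470.3 241.3] [27.2 28.7] 0.013 [0.5278 0.268  0.013 ]
scene S [470.3 241.3] [27.2 28.7] 0.026 [0.5385 0.2638 0.026 ]
scene dark 499 258 307 172 223
scene P [281.3 198.9] [27.1 34.7] 0.032 [ 0.4637 -0.0451  0.032 ]
```

View pics/crop1.png

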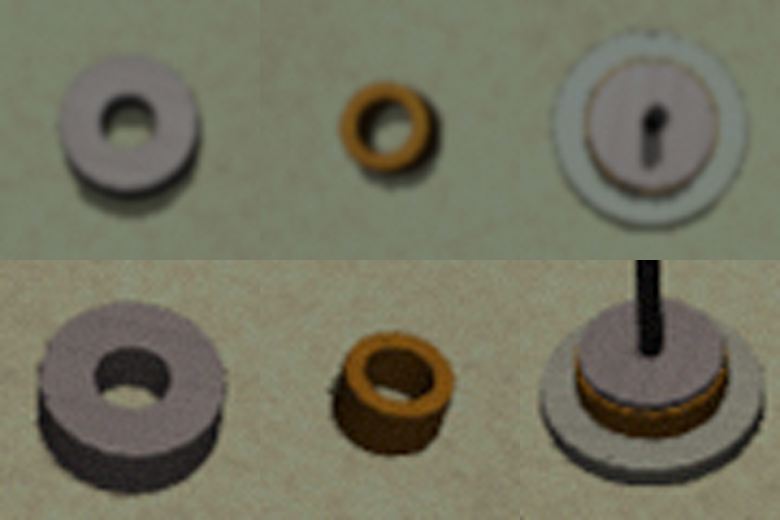

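The crop confirms the choices: the bare steel ring, the brass ring, and an aluminium dish with a brass body and steel plate. In the scene view the plate centre is about (282,193.2) and the ring top faces are at (345.5,287.2) and (472.3,237.8).

```bash
cat >> h.py <<'E'
def go(t):
    o=bot.get_obs(); q=o['tool_rot']; Rt=R.from_quat([q[1],q[2],q[3],q[0]]).as_matrix()
    print('pos',o['eef_pos'].round(4),'shift cm',(100*Rt.T@(np.array(t)-o['eef_pos'])).round(2),'F',o['contact_force'].round(1),'w',round(o['gripper_width'],3),'t',o['t'],'tilt',Rt[:,2].round(4),'y',Rt[:,1].round(3))
E
python3 - <<'E'
from h import *
c=cam('scene')
print(ray(c,345.5,287.2,.026),ray(c,472.3,237.8,.026),ray(c,282,193.2,.032))
w=cam('wrist'); print(np.array(w['hand_eye']).round(4).tolist())
go([.629,.064,.2])
E
```

```text
[0.63579678 0.06246169 0.026     ] [0.53111119 0.26807801 0.026     ] [ 0.45039681 -0.04485352  0.032     ]
[[-0.0001, -0.9567, -0.2912, 0.0754], [1.0, -0.0001, -0.0001, -0.0004], [0.0, -0.2912, 0.9567, -0.1429], [0.0, 0.0, 0.0, 1.0]]
pos [0.2306 0.6342 0.231 ] shift cm [-56.93 -39.97   3.12] F [-0.7  0.8  0.6] w 1.002 t 0.35 tilt [-1.e-04 -4.e-04 -1.e+00] y [ 0.342  0.94  -0.   ]
```

The two views differ by about 7 mm in x, so I'll go above the steel ring and settle it with the wrist camera.

Call:
move_arm --commands "1 -2.85 -2 0.15 0 0 0;1 -2.85 -2 0.15 0 0 0;1 -2.85 -2 0.15 0 0 0;1 -2.85 -2 0.15 0 0 0;1 -2.85 -2 0.15 0 0 0;1 -2.85 -2 0.15 0 0 0;1 -2.85 -2 0.15 0 0 0;1 -2.85 -2 0.15 0 0 0;1 -2.85 -2 0.15 0 0 0;1 -2.85 -2 0.15 0 0 0" --force 60

```text
t: 1.18
eef_pos: [0.4309, 0.3475, 0.2165]
tool_rot: [0.0, 0.173, 0.985, 0.0]
contact_force: [0.5, 0.1, 0.1]
gripper_width: 0.999
```

Call:
move_arm --commands "1 -2.85 -2 0.15 0 0 0;1 -2.85 -2 0.15 0 0 0;1 -2.85 -2 0.15 0 0 0;1 -2.85 -2 0.15 0 0 0;1 -2.85 -2 0.15 0 0 0;1 -2.85 -2 0.15 0 0 0;1 -2.85 -2 0.15 0 0 0;1 -2.85 -2 0.15 0 0 0;1 -2.85 -2 0.15 0 0 0;1 0 0 0 0 0 0;1 0 0 0 0 0 0"

```text
t: 2.1
eef_pos: [0.6106, 0.0893, 0.2026]
tool_rot: [0.0, 0.176, 0.984, -0.001]
contact_force: [-0.7, -0.1, -0.0]
gripper_width: 1.002
```

Run:
```python
from h import *
w=cam('wrist'); save(w,'w1'); go([.633,.064,-.002])
for p in ([.629,.064,.026],[.636,.0625,.026]): print(proj(w,p))
```

```text
pos [0.6097 0.0916 0.2026] shift cm [-3.14 -1.79 20.46] F [-0.1  0.8 -0.6] w 0.998 t 2.15 tilt [-5.e-04  1.e-04 -1.e+00] y [ 0.343  0.939 -0.   ]
[301.29044713 241.59375382]
[302.649856   249.77909233]
```

View pics/w1.png

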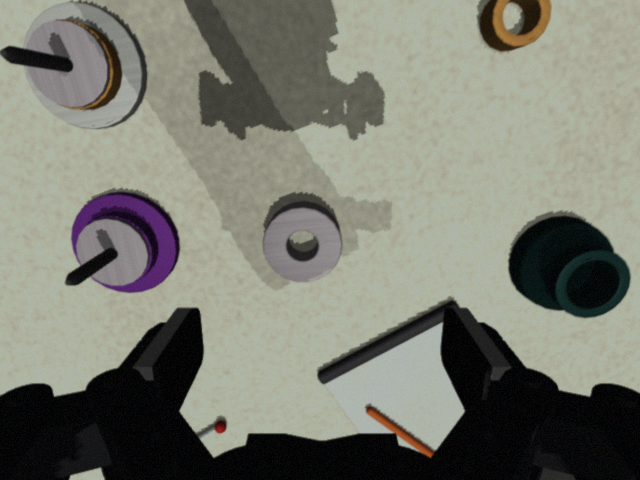

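The wrist view shows the steel ring's top face centred near (302,244), the wanted stand's plate at (67,64) and the brass ring's top at (522,15).

Run:
```python
from h import *
w=cam('wrist'); lab=cv2.cvtColor(w['img'],cv2.COLOR_RGB2LAB).astype(float)
bg=np.median(lab.reshape(-1,3),0)
for k,(u,v,r) in dict(L=(302,243,48),P=(67,64,55)).items():
    sub=lab[v-r:v+r,u-r:u+r]; m=((sub[:,:,1]>bg[1]+4)&(sub[:,:,0]>110)&(sub[:,:,2]<bg[2]+12)).astype(np.uint8)
    m=cv2.morphologyEx(m,cv2.MORPH_OPEN,np.ones((3,3)))
    cs,_=cv2.findContours(m,cv2.RETR_EXTERNAL,cv2.CHAIN_APPROX_NONE); q=max(cs,key=cv2.contourArea)
    e=cv2.fitEllipse(cv2.convexHull(q)); ctr=np.array(e[0])+[u-r,v-r]; z=.026 if k=='L' else .032
    p=ray(w,*ctr,z); print(k,ctr,e[1],p, np.linalg.norm(ray(w,ctr[0]+np.mean(e[1])/2,ctr[1],z)-p)*2000)
print('eye',ray(w,302.3,243.5,.026),ray(w,522,15,.026))
p=ray(w,302.3,243.5,.026); go([p[0],p[1],-.002])
```

```text
L [299.77080154 246.7706337 ] (72.60934448242188, 75.55323028564453) [0.6318454  0.06386629 0.026     ] 60.96254211860573
P [63.75134659 65.43393326] (74.4343032836914, 91.33206939697266) [ 0.4457033  -0.04411933  0.032     ] 58.93151470154282
eye [0.62991844 0.06682865 0.026     ] [0.52556517 0.27148689 0.026     ]
pos [0.6093 0.093  0.2026] shift cm [-2.84 -1.76 20.46] F [0.1 1.2 0.4] w 1.0 t 2.2 tilt [-6.e-04  6.e-04 -1.e+00] y [0.341 0.94  0.   ]
```

Call:
move_arm --commands "1 -1 -0.6 2 0 0 0;1 -1 -0.6 3 0 0 0;1 -0.9 -0.6 3 0 0 0;1 0 0 3 0 0 0;1 0 0 2 0 0 0;1 0 0 1 0 0 0;1 0 0 0 0 0 0;1 0 0 0 0 0 0"

```text
t: 2.87
eef_pos: [0.6308, 0.0667, 0.0633]
tool_rot: [-0.0, 0.173, 0.985, 0.0]
contact_force: [0.5, -0.0, -0.3]
gripper_width: 1.0
```

Run:
```python
from h import *
w=cam('wrist'); save(w,'w2'); go([.631,.065,-.002]); print(proj(w,[.631,.065,.026]))
```

```text
pos [0.6316 0.0665 0.0642] shift cm [ 0.02 -0.17  6.62] F [ 0.2 -0.3  0.8] w 1.003 t 2.9167 tilt [ 1.9e-03  8.0e-04 -1.0e+00] y [0.341 0.94  0.001]
[319.29982236 279.71035783]
```

View pics/w2.png

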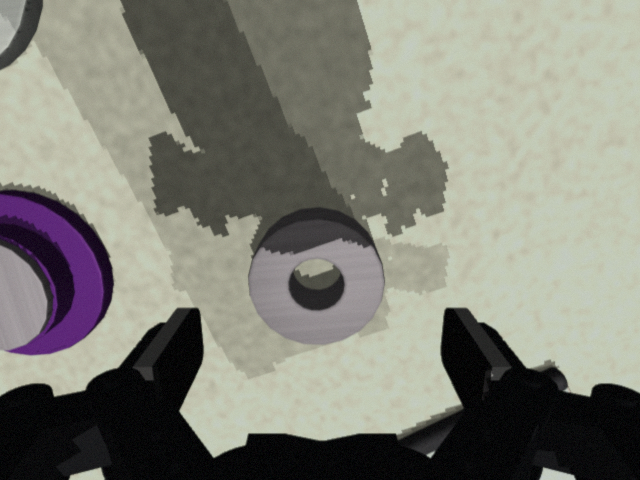

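The ring's top face is at (316,279), against a predicted (319,280), and it sits between the fingers. I'll descend and grip.

Call:
move_arm --commands "1 0 -0.15 2 0 0 0;1 0 0 2 0 0 0;1 0 0 1.5 0 0 0;1 0 0 0.6 0 0 0;1 0 0 0.4 0 0 0;1 0 0 0 0 0 0;0 0 0 0 0 0 0;0 0 0 0 0 0 0;0 0 0 0 0 0 0;0 0 0 0 0 0 0;0 0 0 0 0 0 0;0 0 0 0 0 0 0" --force 60

```text
t: 3.92
eef_pos: [0.6312, 0.0639, -0.0001]
tool_rot: [0.001, 0.174, 0.985, 0.0]
contact_force: [-2.6, -0.4, 7.6]
gripper_width: 0.757
```

Call:
move_arm --commands "0 0 0 0 0 0 0;0 0 0 0 0 0 0;0 0 0 0 0 0 0"

```text
t: 4.17
eef_pos: [0.6312, 0.0638, -0.0001]
tool_rot: [0.001, 0.174, 0.985, 0.0]
contact_force: [-3.3, 0.4, 7.7]
gripper_width: 0.763
```

Call:
move_arm --commands "0 0 0 -1 0 0 0;0 0 0 -2 0 0 0;0 0 0 -3 0 0 0;0 0 0 -3 0 0 0;0 0 0 -3 0 0 0;0 0 0 -3 0 0 0;0 0 0 -1 0 0 0;0 0 0 0 0 0 0;0 0 0 0 0 0 0"

```text
t: 4.92
eef_pos: [0.6296, 0.064, 0.1572]
tool_rot: [-0.0, 0.173, 0.985, -0.0]
contact_force: [-0.2, -0.7, -6.1]
gripper_width: 0.755
```

Run:
```python
from h import *
w=cam('wrist'); save(w,'w3'); go([.446,-.0435,.16])
print(proj(w,[.446,-.0435,.032]),proj(w,[.446,-.0435,.092]))
```

```text
pos [0.6288 0.064  0.1559] shift cm [ 13.51 -16.34  -0.35] F [-1.   0.5 -6. ] w 0.754 t 4.9667 tilt [-3.1e-03 -4.0e-04 -1.0e+00] y [ 0.341  0.94  -0.001]
[42.22726702  4.49395508] [-46.16832562 -29.70956005]
```

View pics/w3.png

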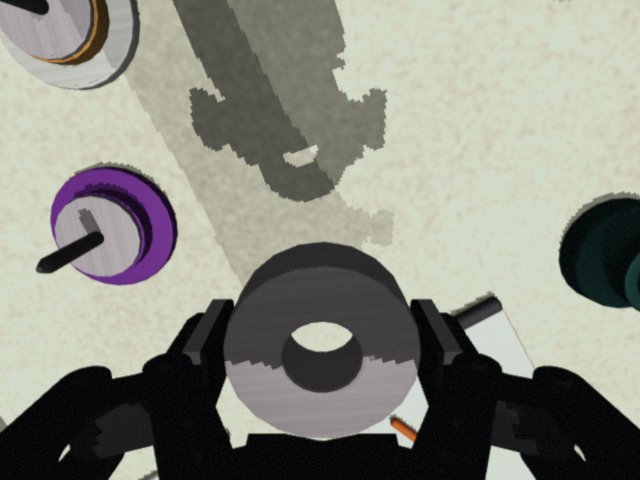

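The ring is held: width 64 mm, 6 N load, centred at (322,346). Next I'll stop 6 cm short of the stand to measure it from close by.

Call:
move_arm --commands "0 0.6 -1.3 0 0 0 0;0 1 -2.5 0 0 0 0;0 1.2 -2.5 0 0 0 0;0 1.2 -2.5 0 0 0 0;0 1.2 -2.5 0 0 0 0;0 1.2 -2.5 0 0 0 0;0 0.6 -1.5 0 0 0 0;0 0.5 -1 0 0 0 0;0 0 0 0 0 0 0;0 0 0 0 0 0 0;0 0 0 0 0 0 0"

```text
t: 5.88
eef_pos: [0.5053, -0.0622, 0.1577]
tool_rot: [0.0, 0.173, 0.985, 0.0]
contact_force: [-0.3, 0.4, -5.1]
gripper_width: 0.753
```

Run:
```python
from h import *
w=cam('wrist'); save(w,'w4'); go([.446,-.0435,.16])
print(proj(w,[.446,-.0435,.032]),proj(w,[.446,-.0435,.092]))
H=np.array(w['hand_eye']); d=H[:3,:3]@np.linalg.inv(w['K'])@np.array([322,346,1.])
print('ring in tool',(H[:3,3]+d*(-.026-H[2,3])/d[2]).round(4))
```

```text
pos [ 0.5054 -0.0622  0.1577] shift cm [ 6.22 -0.26 -0.23] F [ 0.6 -0.  -5.3] w 0.755 t 5.9333 tilt [ 8.e-04  4.e-04 -1.e+00] y [0.34  0.941 0.001]
[318.08901756 134.02859004] [317.1624264  140.21384796]
ring in tool [ 0.0027 -0.0003 -0.026 ]
```

View pics/w4.png

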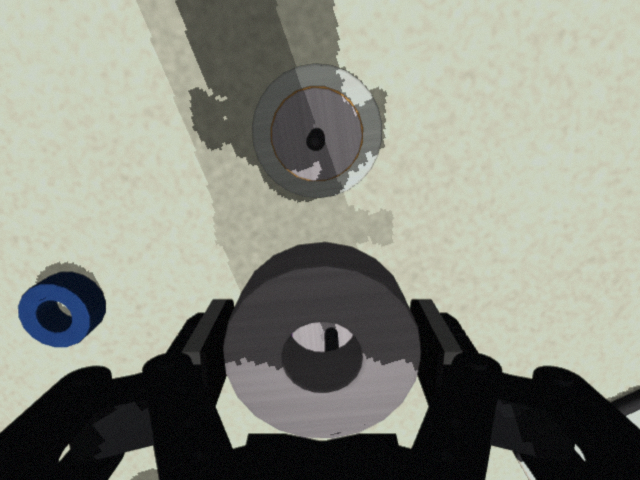

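The plate is at (316,133) and the stem tip at (315,140), within about 1 mm of prediction. The held ring sits 2–3 mm along tool x. I'll move over the stem and lower to just above the tip.

Call:
move_arm --commands "0 1 -0.3 0 0 0 0;0 2 0 0 0 0 0;0 2 0 0 0 0 0;0 1 0 1 0 0 0;0 0 0 2 0 0 0;0 0 0 1.5 0 0 0;0 0 0 0.5 0 0 0;0 0 0 0 0 0 0;0 0 0 0 0 0 0;0 0 0 0 0 0 0"

```text
t: 6.77
eef_pos: [0.4475, -0.0458, 0.1086]
tool_rot: [0.001, 0.173, 0.985, 0.0]
contact_force: [0.4, 0.2, -4.6]
gripper_width: 0.754
```

Run:
```python
from h import *
w=cam('wrist'); cv2.imwrite('pics/w5.png',cv2.resize(w['img'][220:460,180:460],None,fx=2,fy=2)[:,:,::-1]); go([.446,-.0435,.032])
print(proj(w,[.446,-.0435,.092])); print(np.abs(bot.get_obs()['q']).round(2))
```

```text
pos [ 0.4475 -0.0459  0.1086] shift cm [0.24 0.16 7.66] F [-0.3 -0.3 -5.3] w 0.757 t 6.8167 tilt [ 1.7e-03  2.0e-04 -1.0e+00] y [0.342 0.94  0.001]
[326.52136432 292.27427447]
[0.26 0.29 0.25 2.2  0.12 0.66 1.3 ]
```

View pics/w5.png

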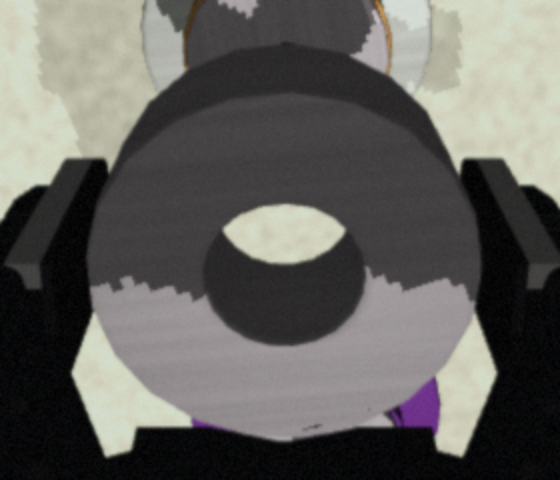

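Plate edges in the crop are symmetric about the ring's centre column (287 vs 285), so it is aligned laterally. I'll lower over the stem, watching the force.

Call:
move_arm --commands "0 0 0.1 1 0 0 0;0 0 0 1.2 0 0 0;0 0 0 1.2 0 0 0;0 0 0 1.2 0 0 0;0 0 0 1.2 0 0 0;0 0 0 0.8 0 0 0;0 0 0 0.4 0 0 0;0 0 0 0 0 0 0;0 0 0 0 0 0 0"

```text
t: 7.57
eef_pos: [0.4472, -0.045, 0.0379]
tool_rot: [0.0, 0.174, 0.985, 0.0]
contact_force: [-0.2, -0.2, -5.7]
gripper_width: 0.754
```

Call:
move_arm --commands "0 0 0 0.2 0 0 0;0 0 0 0.2 0 0 0;0 0 0 0.1 0 0 0;0 0 0 0 0 0 0;0 0 0 0 0 0 0"

```text
t: 7.98
eef_pos: [0.4471, -0.045, 0.0329]
tool_rot: [0.0, 0.174, 0.985, 0.0]
contact_force: [0.2, -0.6, -5.6]
gripper_width: 0.758
```

Call:
move_arm --commands "0 0 0 0.1 0 0 0;0 0 0 0.1 0 0 0;0 0 0 0 0 0 0;0 0 0 0 0 0 0"

```text
t: 8.32
eef_pos: [0.4473, -0.045, 0.0318]
tool_rot: [0.0, 0.174, 0.985, 0.0]
contact_force: [-3.9, 1.3, 12.3]
gripper_width: 0.757
```

Contact at the expected height (force went from −5.6 to +12 N), so the ring is seated. Opening, then lifting.

Call:
move_arm --commands "0.85 0 0 0 0 0 0;1 0 0 0 0 0 0;1 0 0 0 0 0 0;1 0 0 0 0 0 0;1 0 0 0 0 0 0;1 0 0 -1 0 0 0;1 0 0 -3 0 0 0;1 0 0 -3 0 0 0;1 0 0 -3 0 0 0;1 0 0 -3 0 0 0;1 0 0 -2 0 0 0;1 0 0 0 0 0 0"

```text
t: 9.32
eef_pos: [0.4496, -0.0451, 0.1854]
tool_rot: [0.004, 0.174, 0.985, 0.001]
contact_force: [0.8, 0.2, 0.2]
gripper_width: 1.002
```

Run:
```python
from h import *
go([.526,.27,.17])
```

```text
pos [ 0.4496 -0.0451  0.1854] shift cm [ 3.62 32.22  1.64] F [0.8 0.2 0.2] w 1.002 t 9.3167 tilt [ 0.008   0.0011 -1.    ] y [0.342 0.94  0.004]
```

Call:
move_arm --commands "1 0.2 1.5 0 0 0 0;1 0.3 3 0 0 0 0;1 0.3 3.5 0 0 0 0;1 0.3 3.5 0 0 0 0;1 0.3 3.5 0 0 0 0;1 0.4 3.5 0.5 0 0 0;1 0.4 3.5 0.5 0 0 0;1 0.5 3.5 0.5 0 0 0;1 0.4 3.5 0.5 0 0 0;1 0.3 2.2 0.5 0 0 0;1 0.2 1 0 0 0 0;1 0 0 0 0 0 0"

```text
t: 10.32
eef_pos: [0.5225, 0.2725, 0.1551]
tool_rot: [-0.001, 0.172, 0.985, -0.0]
contact_force: [0.4, 0.1, -0.0]
gripper_width: 0.997
```

Run:
```python
from h import *
w=cam('wrist'); save(w,'w6'); go([.526,.27,.0])
lab=cv2.cvtColor(w['img'],cv2.COLOR_RGB2LAB).astype(float)
print('pred',proj(w,[.526,.27,.026]))
m=((lab[:,:,2]>150)&(lab[:,:,0]>90)).astype(np.uint8)
cs,_=cv2.findContours(m,cv2.RETR_EXTERNAL,cv2.CHAIN_APPROX_NONE)
for q in cs:
    if cv2.contourArea(q)>300:
        e=cv2.fitEllipse(cv2.convexHull(q)); p=ray(w,*e[0],.026); print(e,p); go([p[0],p[1],0])
```

```text
pos [0.5227 0.27   0.1554] shift cm [-0.31  0.13 15.54] F [-0.4 -0.4  0.7] w 1.0 t 10.3667 tilt [-0.001 -0.001 -1.   ] y [ 0.341  0.94  -0.001]
pred [320.63046882 232.58640236]
((318.4820556640625, 233.8064422607422), (54.95703125, 57.24675369262695), 90.35900115966797) [0.52632547 0.26829787 0.026     ]
pos [0.5227 0.27   0.1554] shift cm [-4.000e-01 -1.000e-02  1.554e+01] F [-0.4 -0.4  0.7] w 1.0 t 10.3667 tilt [-0.001 -0.001 -1.   ] y [ 0.341  0.94  -0.001]
```

View pics/w6.png

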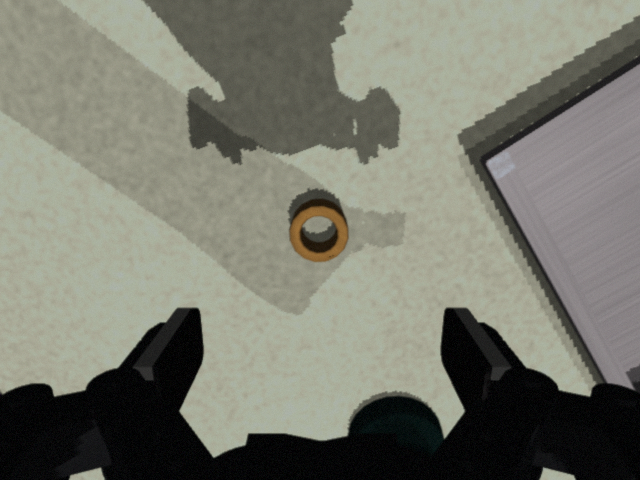

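The brass ring is at (318,234), within 2 mm of the estimate, with the tray and flask rest clear of the fingers. Descending to TCP z ≈ 3 mm and gripping.

Call:
move_arm --commands "1 -0.4 0 2 0 0 0;1 0 0 3 0 0 0;1 0 0 3 0 0 0;1 0 0 3 0 0 0;1 0 0 2.5 0 0 0;1 0 0 1.2 0 0 0;1 0 0 0.5 0 0 0;1 0 0 0 0 0 0;0 0 0 0 0 0 0;0 0 0 0 0 0 0;0 0 0 0 0 0 0;0 0 0 0 0 0 0" --force 40

```text
t: 11.37
eef_pos: [0.5278, 0.2689, 0.0053]
tool_rot: [0.001, 0.174, 0.985, 0.001]
contact_force: [-4.3, -1.0, 14.7]
gripper_width: 0.481
```

Call:
move_arm --commands "0 0 0 0 0 0 0;0 0 0 0 0 0 0;0 0 0 0 0 0 0;0 0 0 0 0 0 0;0 0 0 0 0 0 0;0 0 0 0 0 0 0"

```text
t: 11.87
eef_pos: [0.5277, 0.2689, 0.0054]
tool_rot: [0.001, 0.174, 0.985, 0.001]
contact_force: [-1.0, -0.8, 8.0]
gripper_width: 0.482
```

Call:
move_arm --commands "0 0 0 -1 0 0 0;0 0 0 -2 0 0 0;0 0 0 -3 0 0 0;0 0 0 -3 0 0 0;0 0 0 -3 0 0 0;0 0 0 -3 0 0 0;0 0 0 -1 0 0 0;0 0 0 0 0 0 0;0 0 0 0 0 0 0"

```text
t: 12.62
eef_pos: [0.5266, 0.2685, 0.1636]
tool_rot: [0.0, 0.173, 0.985, 0.0]
contact_force: [-0.4, -0.3, -3.2]
gripper_width: 0.476
```

Run:
```python
from h import *
w=cam('wrist'); go([.446,-.044,.17])
lab=cv2.cvtColor(w['img'],cv2.COLOR_RGB2LAB).astype(float)
m=((lab[:,:,2]>150)).astype(np.uint8)
cs,_=cv2.findContours(m,cv2.RETR_EXTERNAL,cv2.CHAIN_APPROX_NONE)
H=np.array(w['hand_eye'])
for q in cs:
    if cv2.contourArea(q)>300:
        x,y,ww,hh=cv2.boundingRect(q); print(x,y,ww,hh)
        d=H[:3,:3]@np.linalg.inv(w['K'])@np.array([x+ww/2,y+hh-ww/2*.95,1.]); print('ring in tool',(H[:3,3]+d*(-.0206-H[2,3])/d[2]).round(4))
```

```text
pos [0.5259 0.2682 0.1625] shift cm [ -3.15 -32.07  -0.71] F [ 0.  -0.5 -2.6] w 0.477 t 12.6667 tilt [-0.0019 -0.0011 -1.    ] y [ 0.341  0.94  -0.002]
264 349 114 43
ring in tool [ 0.0025 -0.0006 -0.0206]
```

Call:
move_arm --commands "0 -0.4 -1.5 0 0 0 0;0 -0.9 -3 0 0 0 0;0 -1 -3.5 0 0 0 0;0 -1 -3.5 0 0 0 0;0 -1 -3.5 0 0 0 0;0 -1 -3.5 0 0 0 0;0 -1 -3.5 0 0 0 0;0 -1 -3.5 0 0 0 0;0 -1 -3.5 0 0 0 0;0 -0.7 -2 0 0 0 0;0 -0.4 -1 0 0 0 0;0 0 0 0 0 0 0"

```text
t: 13.67
eef_pos: [0.5045, -0.0677, 0.1626]
tool_rot: [-0.001, 0.176, 0.984, -0.001]
contact_force: [-0.1, 0.3, -1.4]
gripper_width: 0.478
```

Call:
move_arm --commands "0 0 0 0 0 0 0;0 0 0 0 0 0 0"

```text
t: 13.83
eef_pos: [0.5057, -0.0625, 0.1631]
tool_rot: [-0.001, 0.172, 0.985, 0.0]
contact_force: [1.1, 0.4, -1.9]
gripper_width: 0.473
```

Run:
```python
from h import *
w=cam('wrist'); save(w,'w7'); go([.446,-.044,.0634])
print('stem tip, foot',proj(w,[.446,-.044,.092]),proj(w,[.446,-.044,.058]))
```

```text
pos [ 0.5059 -0.0623  0.1632] shift cm [ 6.24 -0.31  9.99] F [-0.1 -0.4 -1.6] w 0.478 t 13.8833 tilt [-1.e-03  7.e-04 -1.e+00] y [0.339 0.941 0.   ]
stem tip, foot [316.840358   139.20969086] [317.48562762 135.67959274]
```

View pics/w7.png

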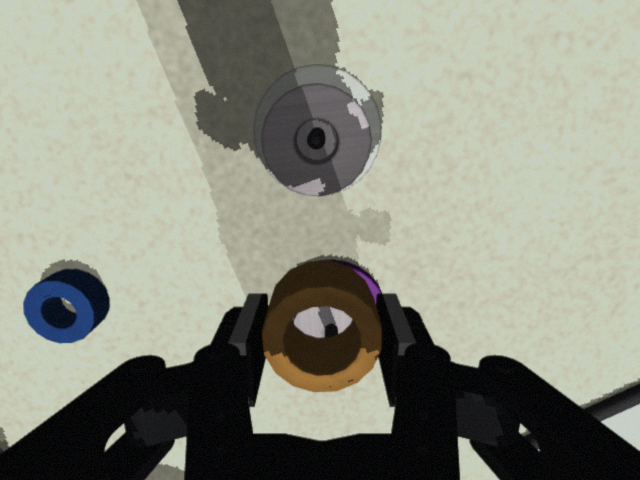

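The steel ring is on the plate around the stem (bore at (317,139), tip at (316,139)). The prediction of (317,139) matches. Now moving over and lowering the brass ring.

Call:
move_arm --commands "0 1 -0.25 0 0 0 0;0 2 0 0 0 0 0;0 2 0 0 0 0 0;0 1 0 0.5 0 0 0;0 0 0 1.5 0 0 0;0 0 0 1.5 0 0 0;0 0 0 1 0 0 0;0 0 0 0.5 0 0 0;0 0 0 0 0 0 0;0 0 0 0 0 0 0"

```text
t: 14.72
eef_pos: [0.4488, -0.0461, 0.1138]
tool_rot: [-0.0, 0.173, 0.985, -0.0]
contact_force: [-0.7, 0.2, -2.1]
gripper_width: 0.476
```

Run:
```python
from h import *
go([.446,-.044,.0634])
```

```text
pos [ 0.4488 -0.0461  0.1138] shift cm [0.34 0.1  5.04] F [-0.7  0.2 -2.1] w 0.476 t 14.7167 tilt [-3.e-04 -1.e-04 -1.e+00] y [ 0.342  0.94  -0.   ]
```

Call:
move_arm --commands "0 0.1 0.1 0.8 0 0 0;0 0 0 1 0 0 0;0 0 0 1 0 0 0;0 0 0 1 0 0 0;0 0 0 0.5 0 0 0;0 0 0 0.3 0 0 0;0 0 0 0.1 0 0 0;0 0 0 0 0 0 0;0 0 0 0 0 0 0"

```text
t: 15.47
eef_pos: [0.4484, -0.0449, 0.067]
tool_rot: [0.0, 0.174, 0.985, 0.0]
contact_force: [0.3, 0.1, -1.7]
gripper_width: 0.481
```

Call:
move_arm --commands "0 0 0 0.1 0 0 0;0 0 0 0.1 0 0 0;0 0 0 0.1 0 0 0;0 0 0 0 0 0 0;0 0 0 0 0 0 0"

```text
t: 15.88
eef_pos: [0.4481, -0.0448, 0.0638]
tool_rot: [0.0, 0.174, 0.985, 0.0]
contact_force: [-0.2, -0.1, -0.7]
gripper_width: 0.477
```

Call:
move_arm --commands "0 0 0 0.1 0 0 0;0 0 0 0 0 0 0;0 0 0 0 0 0 0;0 0 0 0 0 0 0"

```text
t: 16.22
eef_pos: [0.4483, -0.0448, 0.0634]
tool_rot: [0.0, 0.174, 0.985, 0.0]
contact_force: [-2.3, -0.8, 7.6]
gripper_width: 0.478
```

Seated at the expected 0.0634 with 7.6 N contact. Releasing, lifting and backing off.

Call:
move_arm --commands "0.6 0 0 0 0 0 0;0.8 0 0 0 0 0 0;0.9 0 0 0 0 0 0;0.9 0 0 0 0 0 0;0.9 0 0 0 0 0 0;0.9 0 0 -1 0 0 0;0.9 0 0 -2 0 0 0;0.9 0 0 -3 0 0 0;0.9 0 0 -3 0 0 0;0.9 0 0 -2 0 0 0;0.9 0 0 0 0 0 0;0.9 0 0 0 0 0 0"

```text
t: 17.22
eef_pos: [0.449, -0.0448, 0.1743]
tool_rot: [0.002, 0.174, 0.985, 0.001]
contact_force: [-0.3, 0.3, -0.1]
gripper_width: 0.903
```

Call:
move_arm --commands "0.9 -0.5 1.5 0 0 0 0;0.9 -0.5 3 0 0 0 0;0.9 -0.5 3 0 0 0 0;0.9 -0.5 3 0 0 0 0;0.9 -0.5 3 0 0 0 0;0.9 -0.5 3 0 0 0 0;0.9 0 1 0 0 0 0;0.9 0 0 0 0 0 0;0.9 0 0 0 0 0 0;0.9 0 0 0 0 0 0;0.9 0 0 0 0 0 0;0.9 0 0 0 0 0 0"

```text
t: 18.22
eef_pos: [0.5357, 0.1079, 0.1727]
tool_rot: [-0.0, 0.175, 0.985, -0.0]
contact_force: [0.3, -0.0, -0.9]
gripper_width: 0.901
```

Run:
```python
from h import *
w=cam('scene'); cv2.imwrite('pics/s2.png',cv2.resize(w['img'][130:330,100:500],None,fx=2,fy=2,interpolation=cv2.INTER_CUBIC)[:,:,::-1]); go([.5,.1,.1])
for z in (.032,.058,.084,.092): print(z,proj(w,[.446,-.044,z]).round(1))
```

```text
pos [0.5359 0.1082 0.1728] shift cm [ 3.09 -2.    7.28] F [ 0.3  0.5 -0.3] w 0.897 t 18.2667 tilt [-2.e-04 -2.e-04 -1.e+00] y [ 0.343  0.939 -0.   ]
0.032 [282.7 191.3]
0.058 [282.3 180.6]
0.084 [281.8 169.3]
0.092 [281.7 165.8]
```

View pics/s2.png

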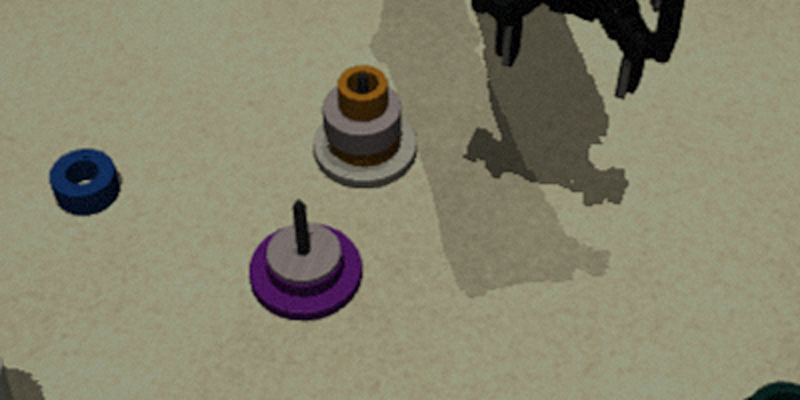

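The steel ring lies flat on the plate with the brass one flat on it. The brass top is at scene (281,171), against a predicted (282,169). Blue and purple are untouched and the gripper is clear.

```bash
python3 -c "
from station import bot
print(bot.hand_in())"
```

```text
the job is handed in; nothing more can be done
None
```

The job is done and handed in at about 18.3 s of the 54 s allowed. The steel ring went onto the stem first, down to the load plate, and the brass ring on top of it. Each ring was lowered until it made contact before I let go.

**Seating:** Contact came at TCP heights of 31.8 mm for the steel ring and 63.4 mm for the brass ring. Both are what the plate and ring heights called for. The wrist sensor read 12 N and 8 N at those moments.

**Final picture:** Both rings lie flat and stacked on the stem. The brass ring's top appears within about 2 pixels of where it should be. The blue ring and the purple look-alike look undisturbed, and the gripper is well clear.

**Disagreement:** The top and scene cameras differed by about 7 mm in x at the start. I settled this with close wrist views, which came out between the two and matched the later predictions to 1–2 mm. No check failed.

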